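# Feed a wooden tag blank into the lever press with the push stick

### The arm

A 6-joint arm with a two-finger parallel gripper is mounted at the origin on the work surface. World frame = base frame: x ahead of the robot, y to its left, z up, the work surface at z = 0. Lengths are in m, angles in rad, forces in N, time in s.
With the tool pointing down it reaches from about 0.325 to 0.9 m from the base axis. Payload 6.1 kg.
Tool frame: the origin (TCP) lies midway between the tips of the shut fingers; the grasp point (between the pads) lies 19 mm behind it; z points along the fingers, y is the line along which they close (so a half turn about z gives the same grasp; the last joint's range is limited). The gripper opens to 85 mm and grips with 20 to 120 N. Pads are 22 mm wide; open, the fingers measure 114 mm over their backs; the gripper's body (76 mm by 85 mm) begins 54 mm behind the grasp point. The pads swing forward as they close: fully open they stand 13 mm farther back than shut.
Start: joints at [-1.378, 0.22, 1.526, -0, 1.395, -0.126], TCP at [0.196, -0.594, 0.231] pointing down, gripper open.
Joint ranges: [-2.98, 2.98], [-0.91, 2.08], [0.09, 2.57], [-1.24, 4.39], [0.2, 2.65], [-2.68, 2.68]. Speed limits (rad/s): [2.57, 2.57, 3.01, 3.14, 3.14, 3.14].

### API

Orientations are given as [roll, pitch, yaw] about the fixed x, y, z axes, in that order (R = Rz(yaw) Ry(pitch) Rx(roll)).
In Python, from plant import movep, move_l, set_joints, gripper_to, hold, inverse_kinematics, observe, get_image, get_calibration, Unreachable, job_done gives the robot as it stands. Calls block until the motion is done:
- movep(position, orientation): joint-space move of the TCP to a pose.
- move_l(position, feed=0.15, rotation=None, max_force=None): straight line of the TCP; rotation=None keeps the orientation; feed is the mean speed in m/s. With max_force (N) it stops when the force on the tool has changed by that much, and returns True; else False.
- set_joints(angles): joint-space move.
- gripper_to(opening, f_grip=None): finger opening in m; f_grip is the grip in N (None keeps the last); returns when the fingers have stopped.
- hold(seconds).
- inverse_kinematics(position, orientation): joint angles nearest the present ones, or None.
- observe(): the state.
- get_image(name): name is "scene" or "top"; returns (picture, depth): 384x512x3 uint8, red, green, blue; 384x512 float32, m along the optical axis (not along the pixel's ray), 0 where there is no reading.
- get_calibration(name): a dict with "intrinsics" (3x3 intrinsics, pixels), "world_from_camera" (4x4, takes a point from camera to world coordinates). Camera axes: x right, y down, z forward; pixel columns grow to the right and rows downward; lengths in m; the calibration is good to about 2 mm. A picture is of the moment at which its call begins. get_calibration takes no time and is no camera call.
A pose or a line that the arm cannot do raises Unreachable and nothing moves.
- job_done(): hands the job in; it is judged then, once.
The state is a dict: "time_s": time; "q": joint angles; "joint_velocities": joint speeds; "joint_torque": joint torques, N m; "eef_pos": TCP position; "tcp_rot": TCP orientation; "ft_force": force on the tool from outside, world axes, zero at the start; "torque": the same for the moment, N m; "opening": finger opening in m; "grasp_force": force on a finger pad.
Only numpy, scipy, OpenCV 4.12 (cv2) and the standard library are available. Lean on these libraries where they do the work, as an engineer would, in place of code of your own. Each camera call takes 0.05 s, during which the arm holds its last target. There are 200 camera calls.

### The job

Load the small wooden tag blank into the lever press: lay it flat on the infeed plate with its rounded end pointing into the flared entry, then take the push stick by its handle and feed the blank along the channel, gently and without ramming, until it is fully home against the stop with the sprung clamp roller in its notch (where the stop stands has to be felt). Keep the fingers off the blank once it is in the channel; finally draw the stick out and lay it flat on the desk, clear of the press, leaving the other desk things where they are.

Things in the scene. Friction and masses are not known exactly. Their poses are not given: they have to be found in the camera images.
- press: Lever press fixed to the desk: grey column and head, raised lever, dark steel base plate 8 mm thick, 64 mm wide. Origin at desk level under the channel's mouth, x = feed direction, z up. In its frame the base runs from x -75 to 175 mm, bare infeed plate x -75 to -22 mm; the head overhangs from x 65 mm, 105 mm above the desk (its ram's foot at 76 mm); column from x 120 mm, lever x 150 to 245 mm.
- clamp (a joint): Sprung clamp roller (12 mm thick) in the channel's left wall: 0 = fully in (3.5 mm into the channel), about 0.0015 m while the blank's full width passes, about 0 again once it has clicked into the blank's notch, blank home. Passing it takes 2 to 7 N. It and the rigid stop 36.7 mm beyond sit on a carriage set anew each time, roller at press x 40 to 66 mm; the setting is not reported: feel for it.
- mouth (a point): Centre of the channel floor at its mouth (press x 0, z 8 mm). Before it, a flared steel entry narrows from about 37 mm wide at x -22 mm to 20 mm. From it a straight channel, 20 mm wide, 15 mm high, walls 6 mm thick, runs under a clear 3 mm guard (to x 108 mm, top 26 mm above the desk, an 8 mm sight slot along its middle) that keeps fingers out.
- blank: The tag blank, a pale wooden slat 56 mm long, 18 mm wide and 10 mm thick, one end rounded in plan (radius 9 mm), the other square, with a notch 3 mm deep and 10 mm long in either side, centred 8 mm behind the middle; about 12 g. Origin at the middle of its underside, x towards its rounded end, z up. Fully home, the rounded end is against the stop and the roller sits in the notch.
- nose (a point): Lower edge of the blank's rounded end, 28 mm ahead of its origin. A push of 8 to 10 N is ample to seat the blank; much more is ramming.
- stick: The push stick, mid-brown wood, lying flat: a blade 12 mm wide and 9 mm high with a handle block 44 mm long (along x), 22 mm wide and 42 mm high at its rear. Origin on the underside under the handle's middle; x runs along the blade to its blunt tip, 95 mm ahead of the origin; the blade ends 25 mm behind the origin; z up. About 90 g.
- tip (a point): Lower edge of the blade's blunt front end, 95 mm ahead of the stick's origin.
- pencil_cup: Bystander: round black cup with pencils, 80 mm wide, 180 mm high with the pencils; origin under its middle.
- glue: Bystander: white glue bottle, 48 mm wide, 130 mm high; origin under its middle.
- stapler: Bystander: stapler 125 mm long, 34 mm wide, 50 mm high; origin under its middle.
- eraser: Bystander: white eraser 45 x 22 x 13 mm; origin under its middle.
- sharpener: Bystander: metal pencil sharpener 26 x 16 x 12 mm; origin under its middle.
- marker: Bystander: marker pen 135 mm long, 15 mm thick, lying; origin under its middle.
- tape_roll: Bystander: roll of clear tape lying flat, 72 mm across, 18 mm high; origin under its middle.
- sticky_notes: Bystander: block of sticky notes 76 x 76 x 12 mm; origin under its middle.
Mind the look-alikes: they are no part of the job. Several things have the shape of the blank; the one meant has the colours described above.

How it is judged:
On the way, in this order (a step that is already met when the one before it is completed fails the run):
1. the blank lies flat on the infeed plate, released, its rounded end pointing into the flared entry (x of nose in the frame of press above -0.035 m and x of blank in the frame of press below -0.01 m and y of blank in the frame of press between -0.015 and 0.015 m and z of blank in the frame of press between 0.006 and 0.011 m and angle between blank's own z axis and vertical below 0.1 rad and angle between the x axis of blank and the x axis of press, either way round below 0.4 rad and contact force between the fingers and blank below 0.1 N), for 0.2 s.
2. the blank, pushed by the stick, has gone well in under the guard (x of nose in the frame of press above 0.03 m and contact force between stick and blank above 0.05 N), for 0.02 s.
3. the blank is fully home: past the roller, with the roller clicked into its notch (which happens only within about 2.5 mm of the stop) (x of nose in the frame of press above 0.072 m and value of joint clamp below 0.0006 m and z of blank in the frame of press below 0.012 m and angle between the x axis of blank and the x axis of press, either way round below 0.08 rad), for 0.2 s.
At the end, for the whole second after the job is handed in: Blank at rest, straight in the channel (0.08 rad), rounded end over 72 mm past the mouth, roller clicked into its notch (within 0.6 mm of fully in; so only within about 2.5 mm of the stop). Stick released, flat on the desk (4 mm, 0.08 rad), touching neither press nor blank (all of step 3 and y of blank in the frame of press between -0.004 and 0.004 m and linear speed of each of blank, stick below 0.01 m/s and height (world z) of stick below 0.004 m and angle between stick's own z axis and vertical below 0.08 rad and contact force between stick and press below 0.05 N and contact force between stick and blank below 0.05 N).
It fails at once if the blank is rammed: the stick presses on it with more than 15 N (contact force between stick and blank above 15 N).
It fails at once if the fingers touch the blank once its rounded end is more than 28 mm under the guard (x of blank in the frame of press between 0 and 0.1 m and z of blank in the frame of press below 0.02 m and contact force between the fingers and blank above 0.3 N and y of blank in the frame of press between -0.012 and 0.012 m).
It fails at once if the robot pushes the press with more than 20 N (contact force between the arm and press above 20 N).
It fails at once if a bystander is shoved by more than 20 mm (distance of any of pencil_cup, glue, stapler, eraser, sharpener, marker, tape_roll, sticky_notes from where it was at the start of the episode above 0.02 m).
It also fails if it takes over 69 s, if anything falls off the work surface, if the arm or the gripper's body presses on something with over 40 N, if the wrist force passes 120 N, or if a joint passes its speed limit or range.

## Working session

There is one attempt and no reset: what is moved stays moved. The work goes in short steps, each a Python script; the robot and the scene stay as the last script left them, time stands still between calls to the robot, and variables do not carry over. Pictures are saved under pics/ and viewed, at most 10 in all, crops included, and the job is handed in when it is done.

```bash
ls; mkdir -p pics; python3 - <<'E'
from plant import *
import cv2, numpy as np
for n in("scene","top"):
    im,d=get_image(n); c=get_calibration(n)
    np.savez(f"pics/{n}0.npz",im=im,d=d,K=c["intrinsics"],T=c["world_from_camera"])
    cv2.imwrite(f"pics/{n}0.png",cv2.resize(im[:,:,::-1],(800,600),interpolation=cv2.INTER_CUBIC))
    print(c)
print(observe())
E
```

```text
pics
{'intrinsics': array([[351.8924318 ,   0.        , 251.08405948],
       [  0.        , 351.8924318 , 195.73133984],
       [  0.        ,   0.        ,   1.        ]]), 'world_from_camera': array([[ 0.86022715,  0.3549155 , -0.36612053,  0.89526511],
       [ 0.50941279, -0.56642968,  0.64780863, -0.65595579],
       [ 0.02253579, -0.74376906, -0.66805668,  0.71808585],
       [ 0.        ,  0.        ,  0.        ,  1.        ]])}
{'intrinsics': array([[411.55936819,   0.        , 254.30233228],
       [  0.        , 411.55936819, 196.48845755],
       [  0.        ,   0.        ,   1.        ]]), 'world_from_camera': array([[ 0.0282462 , -0.98517492,  0.16921148,  0.29352767],
       [-0.99949434, -0.03030836, -0.00961586, -0.00849851],
       [ 0.01460183, -0.16885431, -0.98553286,  1.37278599],
       [ 0.        ,  0.        ,  0.        ,  1.        ]])}
{'time_s': 0.1, 'q': array([-1.37806804e+00,  2.21171953e-01,  1.52749398e+00,  2.34966186e-06,
        1.39471695e+00, -1.26090452e-01]), 'joint_velocities': array([-0.00111244, -0.00270519, -0.00243081,  0.00074569, -0.00135149,
       -0.00147007]), 'joint_torque': array([ 8.40097855e-04, -4.98245716e+01, -3.90545583e+01, -8.97017526e-05,
        5.66072486e-03,  5.33891421e-05]), 'eef_pos': array([ 0.19579981, -0.59295928,  0.23029479]), 'tcp_rot': array([-3.13981693e+00, -2.27426694e-04,  3.18818121e-01]), 'ft_force': array([ 0.65520162, -0.18192533, -0.65742494]), 'torque': array([ 0.00902035,  0.04550655, -0.01199642]), 'grasp_force': 0.0, 'opening': 0.08534290389966333}
```

View pics/top0.png

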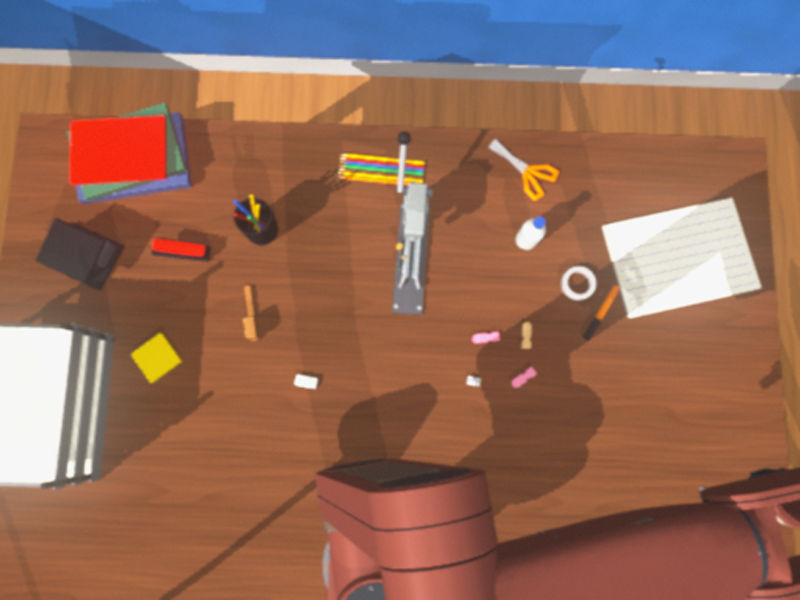

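View pics/scene0.png

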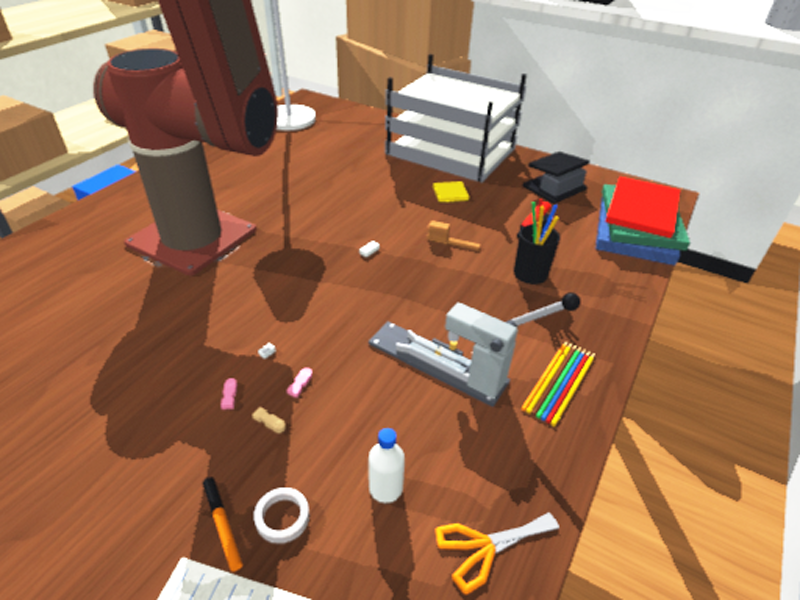

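The top view shows the press at about (410,250). The stick is at (250,312), with its handle toward the robot at the bottom and its tip up. Three blank-shaped things are visible: pink (485,337), pink (523,377) and pale wood (527,335). The pale wooden one fits the description, and I'll confirm it in an enlarged crop.

```bash
python3 - <<'E'
import cv2, numpy as np
def crop(n,u,v,w,h,s):
    im=np.load(f"pics/{n}0.npz")["im"][:,:,::-1]
    return cv2.resize(im[v:v+h,u:u+w],(w*s,h*s),interpolation=cv2.INTER_CUBIC)
# top: blank region u318-358,v200-225 ; press u245-285,v110-205 ; stick u145-175,v178-223
a=crop("top",315,198,40,30,10)   #400x300
b=crop("top",140,178,40,30+10-10,10)
c=crop("scene",140,225,80,60,5)
d=crop("scene",230,190,100,75,4)
cv2.imwrite("pics/c1.png",np.vstack([np.hstack([a,b]),np.hstack([c,d])]))
E
```

```text
(no output)
```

View pics/c1.png

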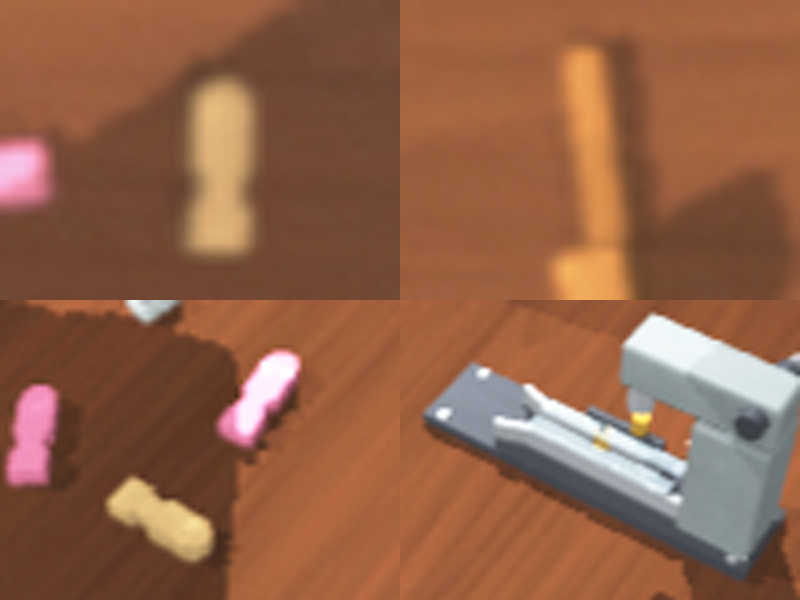

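The crop confirms the pale wooden blank at top-image pixel (337,214.5) at full resolution. Its rounded end points up (world +x) and its notch is nearer the square end. The other two are pink decoys. Next I'll compute the poses.

```bash
cat > h.py <<'E'
import cv2, numpy as np
def load(n,tag="0"):
    z=np.load(f"pics/{n}{tag}.npz"); return z["im"],z["d"],z["K"],z["T"]
def plane(uv,z,K,T):
    uv=np.atleast_2d(uv).astype(float)
    r=np.c_[uv,np.ones(len(uv))]@np.linalg.inv(K).T@T[:3,:3].T
    return T[:3,3]+r*((z-T[2,3])/r[:,2])[:,None]
def cloud(d,K,T):
    v,u=np.mgrid[:d.shape[0],:d.shape[1]]
    P=np.stack([(u-K[0,2])/K[0,0]*d,(v-K[1,2])/K[1,1]*d,d],-1)
    return P@T[:3,:3].T+T[:3,3]
def rect(xy):
    c,s,a=cv2.minAreaRect((np.asarray(xy)*1000).astype(np.float32)); return np.round(c,1),np.round(s,1),round(a,1)
def pca(xy):
    m=xy.mean(0); w,V=np.linalg.eigh(np.cov((xy-m).T)); a=V[:,1]; a=a*np.sign(a[0]); return m,np.degrees(np.arctan2(a[1],a[0]))
E
python3 - <<'E'
from h import *
for n in("top","scene"):
    im,d,K,T=load(n); hsv=cv2.cvtColor(im,cv2.COLOR_RGB2HSV); P=cloud(d,K,T)
    ok=d>0
    print(n,"desk z",np.median(P[ok&(np.abs(P[...,0]-.4)<.05)&(np.abs(P[...,1])<.1)][:,2]))
    def box(x0,x1,y0,y1): return ok&(P[...,0]>x0)&(P[...,0]<x1)&(P[...,1]>y0)&(P[...,1]<y1)
    if n=="top":
        print("px colours",im[214,337],im[205,337+8],im[200,160],im[185,262],im[150,275])
        print("pt blank",P[214,337],"stick",P[190,158],P[209,160],"base",P[193,261])
    bl=plane([[337,214.5]],.01,*load("top")[2:])[0]; st=plane([[160,200]],.01,*load("top")[2:])[0]; pr=plane([[261,190]],.008,*load("top")[2:])[0]
    H,S,V=[hsv[...,i].astype(int) for i in range(3)]
    R,G,B=[im[...,i].astype(int) for i in range(3)]
    mb=box(bl[0]-.045,bl[0]+.045,bl[1]-.04,bl[1]+.04)&(G>125)&(R-G<70)&(B<G-20)
    v,u=np.nonzero(mb); q=plane(np.c_[u,v],.01,K,T)[:,:2]; print("blank",len(q),rect(q),pca(q), "z",np.median(P[mb][:,2]))
    ms=box(st[0]-.1,st[0]+.1,st[1]-.06,st[1]+.06)&(R>150)&(R-G>40)&(H<20)&(S>140)&(G>90)
    zz=P[...,2]
    for nm,m,z in(("blade",ms&(zz<.02),.009),("handle",ms&(zz>.034),.042)):
        v,u=np.nonzero(m)
        if len(u)>3: q=plane(np.c_[u,v],z,K,T)[:,:2]; print(nm,len(q),rect(q),pca(q),"z",np.median(zz[m]))
    mp=box(pr[0]-.06,pr[0]+.26,pr[1]-.07,pr[1]+.07)&(S<90)&(zz<.014)&(zz>0.002)
    v,u=np.nonzero(mp); q=plane(np.c_[u,v],.008,K,T)[:,:2]; print("base",len(q),rect(q),"z",np.median(zz[mp]),cv2.boxPoints(cv2.minAreaRect((q*1000).astype(np.float32))).round(1).tolist())
    mw=box(pr[0]-.06,pr[0]+.26,pr[1]-.07,pr[1]+.07)&(zz<.032)&(zz>0.017)
    print("walls",rect(P[mw][:,:2]),pca(P[mw][:,:2]))
    mh=box(pr[0]-.06,pr[0]+.26,pr[1]-.07,pr[1]+.07)&(zz<.2)&(zz>0.09)
    print("head",rect(P[mh][:,:2]),pca(P[mh][:,:2]))
E
```

```text
top desk z 0.00032574705407939497
px colours [218 176 117] [108  70  50] [220 144  78] [130 125 129] [119  79  59]
pt blank [ 0.47661802 -0.30005409  0.00991087] stick [0.54042864 0.30299695 0.00575031] [0.47104931 0.28358089 0.04392791] base [ 0.53987863 -0.0439585   0.01128988]
blank 93 (array([ 476.6, -298.4]), array([16.8, 54.4]), 89.7) (array([ 0.4758703 , -0.29858924]), np.float64(-1.4139371054801464)) z 0.01085726895763317
blade 1608 (array([504.8, 291.2]), array([120.5, 199.4]), 89.9) (array([0.50718183, 0.29627522]), np.float64(-0.9105988342175659)) z 0.00028470233848465476
handle 92 (array([471.1, 285.2]), array([44.6, 21.6]), 10.9) (array([0.47100193, 0.28532677]), np.float64(10.725671617496777)) z 0.04143177087281824
base 739 (array([661.9, -48.5]), array([ 74. , 292.3]), 89.5) z 0.008416163070963156 [[515.4000244140625, -84.19999694824219], [807.7000122070312, -86.9000015258789], [808.4000244140625, -12.800000190734863], [516.0999755859375, -10.100000381469727]]
walls (array([642.2, -44.6]), array([ 53.3, 146.5]), 86.0) (array([ 0.63194828, -0.04373508]), np.float64(1.71
[... 417 characters left out ...]
0706]), np.float64(3.027507633023489)) z 0.0006489881407729658
handle 62 (array([476.5, 282.1]), array([42.2, 33.5]), 12.2) (array([0.47629292, 0.28377912]), np.float64(7.416437693026876)) z 0.04150726874698929
base 881 (array([643.2, -48.5]), array([ 69.4, 252.5]), 86.5) z 0.008365042738645578 [[515.0999755859375, -75.5], [767.0999755859375, -90.9000015258789], [771.4000244140625, -21.600000381469727], [519.2999877929688, -6.199999809265137]]
walls (array([668. , -43.9]), array([ 55.4, 195.4]), 85.7) (array([ 0.66005549, -0.04883494]), np.float64(-9.239425727915581))
head (array([734.3, -49.2]), array([ 66.9, 151.8]), 89.7) (array([ 0.72764378, -0.05556429]), np.float64(11.159634621458313))
```

```bash
python3 - <<'E'
from h import *
def crop(n,u,v,w,h,s):
    im=load(n)[0][:,:,::-1]
    return cv2.resize(im[v:v+h,u:u+w],(w*s,h*s),interpolation=cv2.INTER_CUBIC)
a=crop("top",248,140,28,65,9)   #252x585
b=crop("scene",234,203,60,45,9) #540x405
o=np.zeros((585,792,3),np.uint8); o[:,:252]=a; o[:405,252:]=b
cv2.imwrite("pics/c2.png",o)
E
```

```text
(no output)
```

View pics/c2.png

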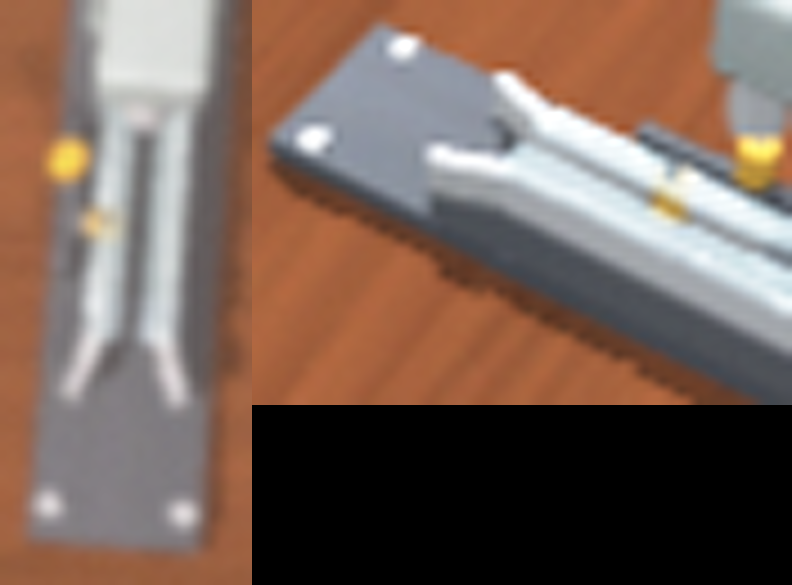

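The crop shows the infeed plate's rear corners at (27,538) and (203,550). The flare tips are at (70,398) and (178,404), and the slot runs from (134,330) to (143,140). The yellow roller is at (98,222). In the scene half, the corners are at (271,142) and (380,25).

```bash
python3 - <<'E'
from h import *
_,_,K,T=load("top")
def tp(l,z): return plane((np.array(l)+.5)/9-.5+[248,140],z,K,T)[:,:2]*1000
c=tp([[27,538],[203,550]],.008); print("rear",c.round(1),np.linalg.norm(c[0]-c[1]),"mid",c.mean(0))
e=tp([[27,538],[65,60],[203,550],[238,80]],.008); print("edges yaw",[np.degrees(np.arctan2(*(e[i+1]-e[i])[::-1])) for i in(0,2)])
s=tp([[134,330],[143,140]],.025); print("slot",s.round(1),np.degrees(np.arctan2(*(s[1]-s[0])[::-1])))
f=tp([[70,398],[178,404]],.02); print("flare",f.round(1),f.mean(0))
print("roller",tp([[98,222]],.026))
_,_,K,T=load("scene")
def sp(l,z): return plane((np.array(l)-[252,0]+.5)/9-.5+[234,203],z,K,T)[:,:2]*1000
c=sp([[380,25],[271,135]],.008); print("scene rear",c.round(1),np.linalg.norm(c[0]-c[1]),c.mean(0),"yaw",np.degrees(np.arctan2(*(c[1]-c[0])[::-1]))+90)
# refined stick blade: top crop c1, rows (x10, origin 140,178)
_,_,K,T=load("top")
q=(np.array([[583,48],[612,240]])-[400,0]+.5)/10-.5+[140,178]
b=plane(q,.009,K,T)[:,:2]*1000; print("blade tip/mid",b.round(1),np.degrees(np.arctan2(*(b[0]-b[1])[::-1])))
q=(np.array([[221,78],[219,252]])+.5)/10-.5+[315,198]
b=plane(q,.01,K,T)[:,:2]*1000; print("blank nose/rear",b.round(1),np.linalg.norm(b[0]-b[1]),b.mean(0),np.degrees(np.arctan2(*(b[0]-b[1])[::-1])))
E
```

```text
rear [[517.8  -9.5]
 [515.2 -75.3]] 65.87501521028898 mid [516.5102163  -42.41602443]
edges yaw [np.float64(-2.7783426488904195), np.float64(-2.958100279877707)]
slot [[594.7 -47. ]
 [667.8 -48.5]] -1.2234578533478055
flare [[569.1 -23.9]
 [568.1 -64.2]] [568.61350473 -44.07852392]
roller [[635.34519183 -32.46409782]]
scene rear [[519.4  -8.8]
 [516.2 -69.8]] 61.10305892094842 [517.76779707 -39.28403401] yaw -2.9739440419726577
blade tip/mid [[566.  304.5]
 [500.9 290.4]] 12.213270486527879
blank nose/rear [[ 505.8 -299. ]
 [ 447.2 -298. ]] 58.694130052678 [ 476.49790923 -298.52650861] -0.9746209912870681
```

```bash
cat >> h.py <<'E'
PI=np.pi; O=np.array([.592,-.0455]); YP=-.050
def pw(x,y): c,s=np.cos(YP),np.sin(YP); return [O[0]+c*x-s*y, O[1]+s*x+c*y]
def st(o): return round(o["time_s"],2),o["eef_pos"].round(4),o["ft_force"].round(2),round(o["opening"],4),round(float(o["grasp_force"]),1)
E
python3 - <<'E'
from plant import *; from h import *
gripper_to(.045)
g=[.483,-.2987]; r=[PI,0,-.02]
movep(g+[.09],r)
print(move_l(g+[.003],.1,max_force=8)); print(st(observe()))
gripper_to(.01,20); print(st(observe()))
z0=observe()["eef_pos"][2]
move_l(g+[.08],.15); print(st(observe()))
p=pw(-41,0) if 0 else pw(-.041,0)
movep(p+[.07],[PI,0,YP])
move_l(p+[.018],.12)
print(move_l(p+[.0095],.02,max_force=2.5)); print(st(observe()),z0)
gripper_to(.045); 
move_l(p+[.12],.2); print(st(observe()))
movep([.45,.15,.25],[PI,0,.1])
for n in("scene","top"):
    im,d=get_image(n); c=get_calibration(n)
    np.savez(f"pics/{n}1.npz",im=im,d=d,K=c["intrinsics"],T=c["world_from_camera"])
a=load("top","1")[0][140:205,248:276,::-1]; b=load("scene","1")[0][203:248,234:294,::-1]
o=np.zeros((585,792,3),np.uint8); o[:,:252]=cv2.resize(a,(252,585),interpolation=2); o[:405,252:]=cv2.resize(b,(540,405),interpolation=2)
cv2.imwrite("pics/c3.png",o); print(st(observe()))
E
```

```text
False
(3.19, array([ 0.4836, -0.2992,  0.0037]), array([0.24, 0.56, 1.34]), 0.0454, 0.0)
(3.54, array([ 0.4836, -0.2992,  0.0039]), array([-0.02,  0.52,  4.5 ]), 0.0171, 21.9)
(4.21, array([ 0.4825, -0.2983,  0.0793]), array([-0.33,  0.11, -0.59]), 0.0173, 21.4)
True
(6.22, array([ 0.5519, -0.0435,  0.0118]), array([0.07, 0.38, 4.69]), 0.017, 22.2) 0.003931449554873349
(7.29, array([ 0.5504, -0.0433,  0.119 ]), array([ 0.26, -0.25,  0.7 ]), 0.0448, 0.0)
(8.39, array([0.45  , 0.1489, 0.2485]), array([ 0.64, -0.55, -0.27]), 0.0449, 0.0)
```

View pics/c3.png

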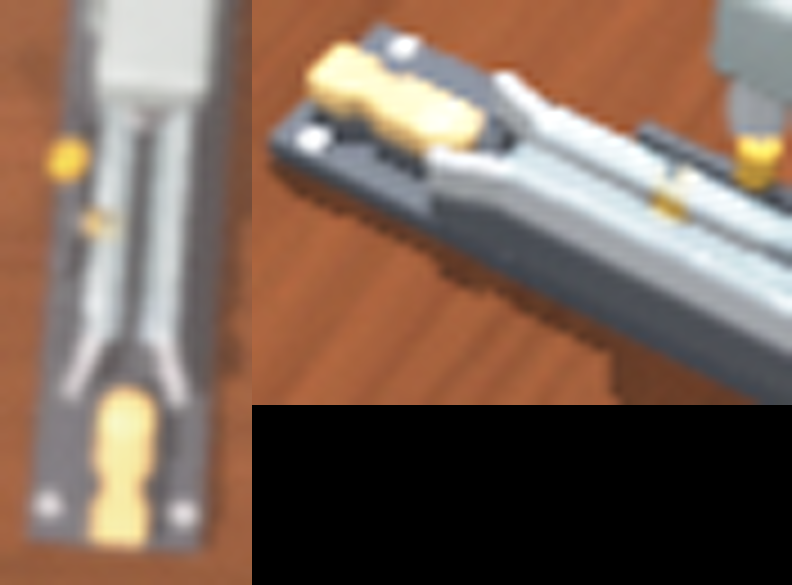

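The blank lies centred on the infeed plate. Its nose at crop pixel (126,385) is just inside the flare tips. Next is the stick.

```bash
python3 - <<'E'
from plant import *; from h import *
gripper_to(.05)
g=[.472,.2852]; r=[PI,0,.205]
movep(g+[.09],r)
print(move_l(g+[.0105],.1,max_force=8)); print(st(observe()))
gripper_to(.01,80); o=observe(); print(st(o)); z0=o["eef_pos"][2]
move_l(g+[.08],.15); print(st(observe()))
a=pw(-.190,0); movep(a+[.08],[PI,0,YP])
z=z0+.0088
move_l(a+[z],.1); print("z0",z0,st(observe()))
for n in("scene","top"):
    im,d=get_image(n); c=get_calibration(n)
    np.savez(f"pics/{n}2.npz",im=im,d=d,K=c["intrinsics"],T=c["world_from_camera"])
s=load("scene","2")[0][150:270,180:340,::-1]
cv2.imwrite("pics/c4.png",cv2.resize(s,(800,600),interpolation=2))
E
```

```text
False
(10.41, array([0.4727, 0.2854, 0.0112]), array([0.35, 0.78, 0.89]), 0.05, 0.0)
(10.78, array([0.4728, 0.2857, 0.0116]), array([-0.6 ,  0.34,  6.09]), 0.0208, 78.9)
(11.39, array([0.4714, 0.2849, 0.0793]), array([-0.62,  0.19, -0.68]), 0.0212, 78.2)
z0 0.011582164904323806 (13.38, array([ 0.4027, -0.0359,  0.0207]), array([-0.36, -0.49, -1.46]), 0.021, 78.1)
```

View pics/c4.png

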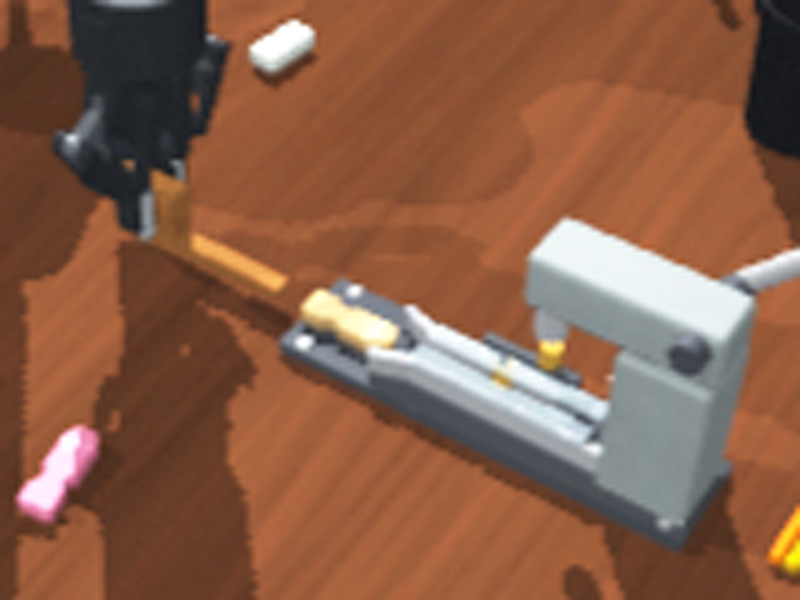

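The stick is held straight in line behind the blank, with the blade tip at (285,285) and the blank's rear at (305,310). I'll feed now.

```bash
python3 - <<'E'
from plant import *; from h import *
z=.0116+.0086
def px(o): d=o["eef_pos"][:2]-O; return round(1000*(d[0]*np.cos(YP)+d[1]*np.sin(YP)),1)
def go(x,f,m):
    r=move_l(pw(x,0)+[z],f,max_force=m); o=observe(); print(x,r,"origin px",px(o),"nose~",round(px(o)+151,1),st(o)); return r
if not go(-.165,.04,4):
    if not go(-.126,.04,5):
        go(-.040,.015,8.5)
E
```

```text
-0.165 False origin px -165.3 nose~ -14.3 (14.26, array([ 0.4269, -0.0371,  0.02  ]), array([ 0.07,  0.09, -0.34]), 0.0209, 78.1)
-0.126 False origin px -126.3 nose~ 24.7 (15.38, array([ 0.4659, -0.0391,  0.0201]), array([-0.83,  0.76, -0.48]), 0.0208, 78.1)
-0.04 True origin px -102.2 nose~ 48.8 (17.7, array([ 0.49  , -0.0402,  0.0197]), array([0.13, 0.45, 2.86]), 0.0207, 78.7)
```

```bash
cat >> h.py <<'E'
def px(o): d=o["eef_pos"][:2]-O; return round(1000*(d[0]*np.cos(YP)+d[1]*np.sin(YP)),1)
E
python3 - <<'E'
from plant import *; from h import *
z=.0116+.0090
r=move_l(pw(-.040,0)+[z],.012,max_force=9); o=observe(); print(r,"nose~",round(px(o)+151,1),st(o),o["torque"].round(2))
hold(.2);o=observe(); print("nose~",round(px(o)+151,1),st(o))
im,d=get_image("scene"); cv2.imwrite("pics/c5.png",cv2.resize(im[185:260,225:325,::-1],(800,600),interpolation=2))
E
```

```text
True nose~ 48.8 (18.52, array([ 0.4899, -0.0402,  0.0197]), array([-0.66, -0.11,  5.32]), 0.0208, 79.2) [ 0.01 -0.19  0.04]
nose~ 48.8 (18.72, array([ 0.49  , -0.0402,  0.0197]), array([-2.9 , -0.08,  4.53]), 0.021, 79.2)
```

View pics/c5.png

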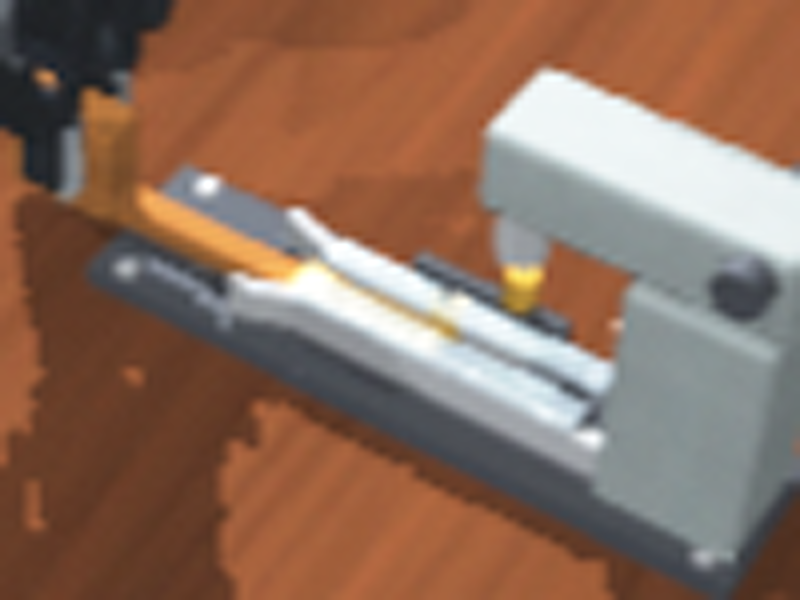

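The blank's nose is at the roller, at crop pixel (440,320), which accounts for the resistance. I'll ease the stick up slightly and step on while reading the absolute force.

```bash
python3 - <<'E'
from plant import *; from h import *
x=px(observe())/1000; z=.0215
move_l(pw(x-.001,0)+[z],.02); o=observe(); print(px(o),st(o))
for i in range(12):
    x+=.0006
    move_l(pw(x,0)+[z],.012); o=observe(); print(round(x*1000,1),px(o),st(o))
    if o["ft_force"][0]<-7.5: break
E
```

```text
-104.4 (19.04, array([ 0.4877, -0.0401,  0.0208]), array([ 0.69,  1.27, -1.61]), 0.0208, 78.2)
-101.6 -102.0 (19.32, array([ 0.4901, -0.0403,  0.0212]), array([-0.85,  1.49, -1.34]), 0.0209, 78.2)
-101.0 -101.9 (19.57, array([ 0.4902, -0.0402,  0.021 ]), array([-4.35, -0.36, -1.27]), 0.0211, 78.2)
-100.4 -100.9 (19.82, array([ 0.4912, -0.0404,  0.0212]), array([-3.19,  0.41, -0.94]), 0.0208, 78.1)
-99.8 -99.9 (20.07, array([ 0.4922, -0.0404,  0.0214]), array([-4.1 , -0.21, -1.19]), 0.0207, 78.1)
-99.2 -99.1 (20.32, array([ 0.493 , -0.0406,  0.0215]), array([-2.93,  0.32, -1.85]), 0.0209, 78.1)
-98.6 -98.4 (20.57, array([ 0.4937, -0.0406,  0.0216]), array([-3.87,  0.63, -0.76]), 0.0213, 78.1)
-98.0 -97.9 (20.82, array([ 0.4943, -0.0406,  0.0215]), array([-2.57,  0.9 , -0.35]), 0.0206, 78.1)
-97.4 -97.3 (21.07, array([ 0.4949, -0.0406,  0.0215]), array([-2.94, -0.63, -0.53]), 0.0205, 78.1)
-96.8 -96.6 (21.32, array([ 0.4955, -0.0407,  0.0216]), array([-2.94,  0.36, -1.32]), 0.0208, 78.1)
-96.2 -96.1 (21.57, array([ 0.4961, -0.0407,  0.0216]), array([-2.8 , -0.15, -0.82]), 0.0209, 78.1)
-95.6 -95.5 (21.82, array([ 0.4966, -0.0408,  0.0215]), array([-2.47,  0.03, -0.42]), 0.0209, 78.1)
-95.0 -94.9 (22.07, array([ 0.4972, -0.0408,  0.0215]), array([-2.8 ,  0.6 , -0.97]), 0.0208, 78.1)
```

```bash
python3 - <<'E'
from plant import *; from h import *
x=px(observe())/1000; z=.0215; L=[]
while x<-.045:
    x+=.0012 if x<-.080 else .0006
    move_l(pw(x,0)+[z],.012); o=observe(); f=o["ft_force"][0]; L.append((round(x*1000,1),px(o),round(f,1),round(o["ft_force"][2],1)))
    if f<-8: break
print(*L,sep="\n"); print(st(o))
E
```

```text
(np.float64(-93.7), np.float64(-93.5), np.float64(-2.3), np.float64(-1.1))
(np.float64(-92.5), np.float64(-92.3), np.float64(-2.6), np.float64(-0.3))
(np.float64(-91.3), np.float64(-91.1), np.float64(-3.1), np.float64(-1.5))
(np.float64(-90.1), np.float64(-89.9), np.float64(-1.9), np.float64(-1.3))
(np.float64(-88.9), np.float64(-88.7), np.float64(-2.0), np.float64(-2.0))
(np.float64(-87.7), np.float64(-87.5), np.float64(-1.6), np.float64(-1.5))
(np.float64(-86.5), np.float64(-86.3), np.float64(-1.7), np.float64(-1.4))
(np.float64(-85.3), np.float64(-85.1), np.float64(-1.6), np.float64(-1.3))
(np.float64(-84.1), np.float64(-83.9), np.float64(-2.0), np.float64(-1.9))
(np.float64(-82.9), np.float64(-82.7), np.float64(-2.2), np.float64(-2.2))
(np.float64(-81.7), np.float64(-81.5), np.float64(-1.0), np.float64(-1.9))
(np.float64(-80.5), np.float64(-80.3), np.float64(-1.1), np.float64(-1.6))
(np.float64(-79.3), np.float64(-79.1), np.float64(-1.4), np.float64(-1.6))
(np.float64(-78.7), np.float64(-78.6), np.float64(-2.4), np.float64(-1.7))
(np.float64(-78.1), np.float64(-78.1), np.float64(
[... 684 characters left out ...]
float64(-1.2))
(np.float64(-72.1), np.float64(-71.9), np.float64(-0.3), np.float64(-0.9))
(np.float64(-71.5), np.float64(-71.5), np.float64(-0.2), np.float64(-0.7))
(np.float64(-70.9), np.float64(-70.8), np.float64(0.0), np.float64(-0.8))
(np.float64(-70.3), np.float64(-70.2), np.float64(0.0), np.float64(-0.8))
(np.float64(-69.7), np.float64(-69.9), np.float64(-2.3), np.float64(-0.4))
(np.float64(-69.1), np.float64(-69.9), np.float64(-4.9), np.float64(1.4))
(np.float64(-68.5), np.float64(-69.8), np.float64(-7.5), np.float64(3.2))
(np.float64(-67.9), np.float64(-69.8), np.float64(-10.2), np.float64(7.0))
(30.08, array([ 0.5223, -0.0419,  0.0212]), array([-10.23,  -0.66,   7.03]), 0.021, 79.2)
```

A clear stop at nose ≈ 81 mm, after the resistance fell to zero, which is the click. It also agrees with the roller seen at about 43 to 44 mm. I'll withdraw and lay the stick back down.

```bash
python3 - <<'E'
from plant import *; from h import *
z=.0210
move_l(pw(-.080,0)+[z],.03); print(st(observe()))
move_l(pw(-.195,0)+[z],.08); print(st(observe()))
move_l(pw(-.195,0)+[.09],.12)
g=[.472,.2852]; r=[PI,0,.205]
movep(g+[.08],r); move_l(g+[.02],.12)
print(move_l(g+[.0095],.02,max_force=3)); print(st(observe()))
gripper_to(.05); move_l(g+[.13],.12); print(st(observe()))
movep([.40,.25,.25],r); hold(.3)
im,d=get_image("scene"); im2,_=get_image("top")
o=np.hstack([cv2.resize(im[195:255,235:315,::-1],(400,300),interpolation=2),cv2.resize(im[120:180,245:325,::-1],(400,300),interpolation=2)])
p=np.hstack([cv2.resize(im2[140:200,225:305,::-1],(400,300),interpolation=2),cv2.resize(im2[170:230,120:200,::-1],(400,300),interpolation=2)])
cv2.imwrite("pics/c6.png",np.vstack([o,p]))
E
```

```text
(30.63, array([ 0.5123, -0.0416,  0.0212]), array([ 0.23,  0.52, -0.79]), 0.0212, 78.2)
(32.22, array([ 0.3978, -0.0359,  0.0212]), array([ 0.38, -0.6 , -0.79]), 0.0207, 78.2)
True
(35.31, array([0.4723, 0.2854, 0.0116]), array([-0.85, -0.19,  4.56]), 0.021, 79.0)
(36.84, array([0.4713, 0.2849, 0.129 ]), array([-0.35, -0.23, -0.19]), 0.0502, 0.0)
```

View pics/c6.png

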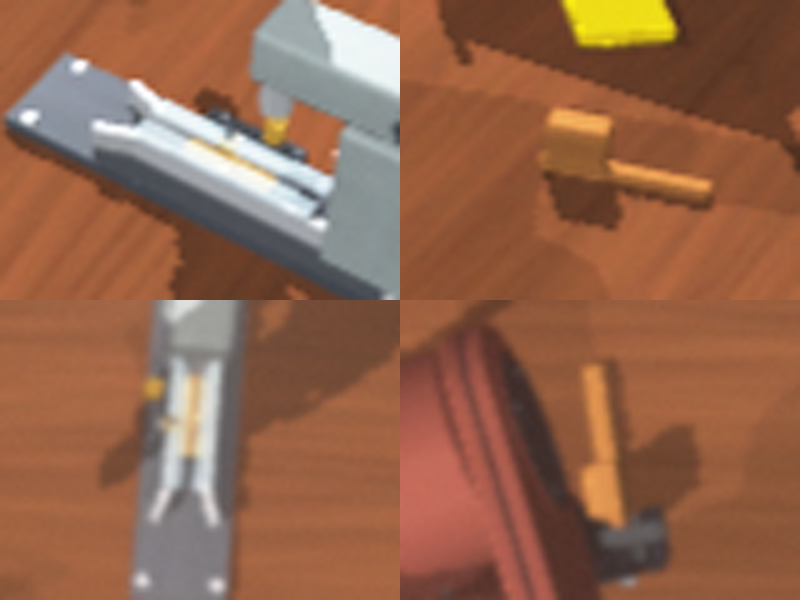

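The blank shows in the sight slot, well under the guard and past the mouth. The stick lies flat on the desk, released and clear of the press.

```bash
python3 -c "
from plant import *
print(job_done())"
```

```text
the job is handed in; nothing more can be done
None
```

I've handed the job in; the result wasn't reported back. The blank is fed home against the stop: resistance fell to zero as the roller clicked into the notch, and it was then pressed to about 10 N. The stick is back flat on the desk, clear of the press, at about 37 s of the 69 s allowed.

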